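# Unplug the charged cupboard light and clip it into the rack

### The job

The light stick in the sloped charging dock is charged: pull it out of its socket along its own slope, then lay it level over the empty middle place of the clip rack and press it down until both its clips have snapped over it and it rests fully home between the other two. Press gently: never drive the rack's sprung rail down onto its stops. Leave the things around undisturbed, and let go at the end.

Things in the scene. Friction and masses are not known exactly. Their poses are not given: they have to be found in the camera images.
- stick: White light stick with a squared aluminium grip, 60 (x) by 24 (y) by 26 (z) mm, ~90 g. Origin: middle of the grip; x along the stick to the plug. 20 mm round tubes at x -76 to -30 and 30 to 62 mm; grey plug 16x12 mm at x 62 to 92. Starts in the dock, plug end low and away from the robot, sloped 0.42 rad; pull along its -x. Hold it firmly (60 N or more).
- dock_mouth (a point): Middle of the dock's socket mouth, where the seated stick's round tube ends and its plug begins; it is fixed to the dock (axes: the dock's). The socket slopes 0.42 rad down away from the pull direction. Two sprung side detents sit in notches of the plug: pulling out takes roughly 14 to 22 N over the first 6 mm, then runs free; 31 mm of travel clears the socket.
- dock: White charging dock fixed to the worktop: 150 x 90 mm foot (x -85 to 65 mm), ~85 mm high. Origin on the foot's underside, z up, x level along the plugging direction. The seated stick's grip middle is at (-55, 0, 82) mm. A 10 mm wide rib carries the grip from below: fingertips may go down both sides of it to 20 mm below the grip's middle.
- free_place (a point): Empty middle place of the clip rack, on its sprung rail: where the middle of a clipped stick's grip lies, 60 mm above the worktop with the rail up. x along the clipped stick (either end may point either way), y along the row (like sticks, fixed, in both neighbours at 72 mm), z up. Two clips, at x +-45 mm, take the round tubes from straight above. For x within 38 mm nothing stands higher than 8 mm.
- rail (a joint): How far the rack's rail, with clips and sticks, is pressed down, m: 0 = up, hard stop at 0.021. It floats on springs of about 0.85 N/mm, so it sinks some 15 mm before the clips snap. A stick's tubes first touch the jaws 16 mm above their seat; pressing both clips in takes about 12 to 18 N in all; then the force drops and the rail rises; press on lightly until the stick sits home.
- spice_jar: Bystander: clear spice jar with dark green lid, 41 mm across, 125 mm high, origin under its centre.
- small_tin: Bystander: low round tin, 57 mm across, 39 mm high, origin under its centre.
- matches: Bystander: matchbox lying flat, 37 by 56 by 16 mm, origin under its centre.
- herbs: Bystander: tall herb jar, 65 mm across, 199 mm high, origin under its centre.
- salt: Bystander: salt tin, 61 mm across, 121 mm high, origin under its centre.
- ghee: Bystander: jar, 59 mm across, 87 mm high, origin under its centre.
- lemon: Bystander: lemon, 73 by 56 by 57 mm, origin under its centre.

How it is judged:
On the way, in this order (a step that is already met when the one before it is completed fails the run):
1. the stick's plug is pulled clear of the socket (x of stick in the frame of dock below -0.084 m), for 0.1 s.
2. the stick is clipped into the empty middle place (x of stick in the frame of free_place between -0.012 and 0.012 m and y of stick in the frame of free_place between -0.003 and 0.003 m and z of stick in the frame of free_place between -0.003 and 0.003 m and angle between the x axis of stick and the x axis of free_place, either way round below 0.06 rad), for 0.2 s.
At the end, for the whole second after the job is handed in: The stick rests in the middle place: middle of its grip within 3 mm of the seat across and in height, 12 mm along; level and in line within 0.06 rad; at rest; the rail back up (under 6 mm down) (all of step 2 and linear speed of stick below 0.02 m/s and value of joint rail below 0.006 m); the robot touches nothing.
It fails at once if the rail is driven down onto its stops (more than 19.5 mm) (value of joint rail above 0.0195 m).
It fails at once if a bystander is moved by more than 30 mm (distance of any of spice_jar, small_tin, matches, herbs, salt, ghee, lemon from where it was at the start of the episode above 0.03 m).
It also fails if it takes over 56 s, if anything falls off the work surface, if the arm or the gripper's body presses on something with over 40 N, if the wrist force passes 120 N, or if a joint passes its speed limit or range.

### The arm

A 7-joint arm with a two-finger parallel gripper is mounted at the origin on a cart in front of the work surface, level with it; the furniture and walls round the work are solid. World frame = base frame: x ahead of the robot, y to its left, z up, the work surface at z = 0. Lengths are in m, angles in rad, forces in N, time in s.
With the tool pointing down it reaches from about 0.425 to 0.875 m from the base axis. Payload 4.7 kg.
Tool frame: the origin (TCP) lies midway between the tips of the shut fingers; the grasp point (between the pads) lies 19 mm behind it; z points along the fingers, y is the line along which they close (so a half turn about z gives the same grasp; the last joint's range is limited). The gripper opens to 87 mm and grips with 3 to 60 N. Pads are 19 mm wide; open, the fingers measure 117 mm over their backs; the gripper's body (75 mm by 190 mm) begins 51 mm behind the grasp point.
Start: joints at [1.335, 0.321, -0.07, 1.45, 0.023, 1.371, -0.057], TCP at [0.161, -0.63, 0.223] pointing down, gripper open.
Joint ranges: [-2.86, 2.86], [-0.3, 2.09], [-1.38, 1.24], [0.06, 2.45], [-1.56, 4.7], [0.09, 2.05], [-2.69, 2.69]. Speed limits (rad/s): [2.57, 2.57, 3.14, 3.14, 3.14, 3.14, 3.14].

### API

Orientations are given as a rotation vector (axis times angle).
In Python, from bench import ctrl gives the robot as it stands.
- The arm moves only by the shell command python3 inch.py 'ROWS' [FORCE]. ROWS is rows parted by semicolons, their numbers by spaces, 1 to 20 of them, each of 5 numbers: dx, dy, dz in m, then a turn about the tool's z in rad, then the opening from 0.0 (shut) to 1.0 (fully open); each row is the pose to reach, as a shift and turn from the pose commanded when the command began, along the tool's axes at that moment; what a row does not reach only later rows make up. A row lasts 1/10 s, in which the tool goes at most 0.05 m and 0.15 rad, less where a joint would pass 70% of its speed; a pose out of reach is approached as far as the arm can. The fingers move at their own pace and stop on an object; FORCE is the grip in N (left out, the last holds). Time passes only in rows, so rows that do not move let the fingers close. It prints the time, the measured TCP pose, the force, the opening and the grip force at its end.
- ctrl.get_state(): the state, without advancing time (a new reading comes with each control period).
- ctrl.get_image(name): name is "scene" or "top"; returns the picture (480x640x3 uint8, red, green, blue); there is no depth.
- ctrl.camera_model(name): a dict with "vertical_fov" (degrees; the focal length in pixels is half the picture's height over the tangent of half this angle, whatever the lens; pixels are square), "cx", "cy" (the principal point, pixels), "rvec" (rotation vector, rad) and "tvec" (3), from world to camera coordinates, as OpenCV has them. Camera axes: x right, y down, z forward; pixel columns grow to the right and rows downward; lengths in m; the calibration is good to about 2 mm. A picture is of the moment at which its call begins. camera_model takes no time and is no camera call.
- ctrl.close_job(): hands the job in; it is judged then, once.
The state is a dict: "time": time; "joint_positions": joint angles; "qd": joint speeds; "joint_torque": joint torques, N m; "position": TCP position; "tool_rot": TCP orientation; "ft_force": force on the tool from outside, world axes, zero at the start; "torque": the same for the moment, N m; "grip_width": opening from 0.0 (shut) to 1.0 (fully open); "grip_force": force on a finger pad.
Only numpy, scipy, OpenCV 4.12 (cv2) and the standard library are available. Lean on these libraries where they do the work, as an engineer would, in place of code of your own. Each camera call takes 0.05 s, during which the arm holds its last target. There are 200 camera calls.

## Working session

There is one attempt and no reset: what is moved stays moved. The work goes in short steps, Python scripts to look and compute and a shell command to move; the robot and the scene stay as the last step left them, time stands still between calls to the robot, and variables do not carry over. Pictures are saved under pics/ and viewed, at most 10 in all, crops included, and the job is handed in when it is done.

```bash
ls; mkdir -p pics
python3 - <<'E'
from bench import ctrl
import cv2
for n in("scene","top"):
    m=ctrl.camera_model(n);print(n,m)
    cv2.imwrite(f"pics/{n}0.png",ctrl.get_image(n)[:,:,::-1])
print(ctrl.get_state())
E
```

```text
bench.py
inch.py
pics
scene {'vertical_fov': 48.10207437077527, 'cx': 323.95358814153263, 'cy': 242.2654341493741, 'rvec': array([ 2.15988347, -1.17834737,  0.43871971]), 'tvec': array([-0.2551324 ,  0.37155128,  1.37245561])}
top {'vertical_fov': 48.627243129710585, 'cx': 312.9891988638757, 'cy': 238.77676007501663, 'rvec': array([ 2.10557458, -2.14986629,  0.19230373]), 'tvec': array([0.01208571, 0.48017446, 1.39127079])}
{'time': 0.1, 'joint_positions': array([ 1.33508617,  0.32174982, -0.07005325,  1.4515648 ,  0.02260797,
        1.37079198, -0.05692117]), 'qd': array([ 5.07821033e-04,  4.06399674e-04,  7.48588143e-04, -8.21695292e-05,
       -1.37154064e-03, -1.64728899e-03, -1.43919541e-04]), 'joint_torque': array([-3.26738837e-04, -4.92569697e+01, -4.05645836e-01, -3.13398814e+01,
       -6.40520034e-02,  3.94447229e-02,  7.91915363e-05]), 'position': array([ 0.16050087, -0.62935825,  0.2215641 ]), 'tool_rot': array([-3.11543842e+00, -3.91136709e-01,  5.10547712e-04]), 'ft_force': array([ 0.53650841, -0.14624939, -0.0415761 ]), 'torque': array([-0.0214649 , -0.06888822, -0.04713144]), 'grip_force': 0.0, 'grip_width': 1.0004503061026429}
```
View pics/scene0.png

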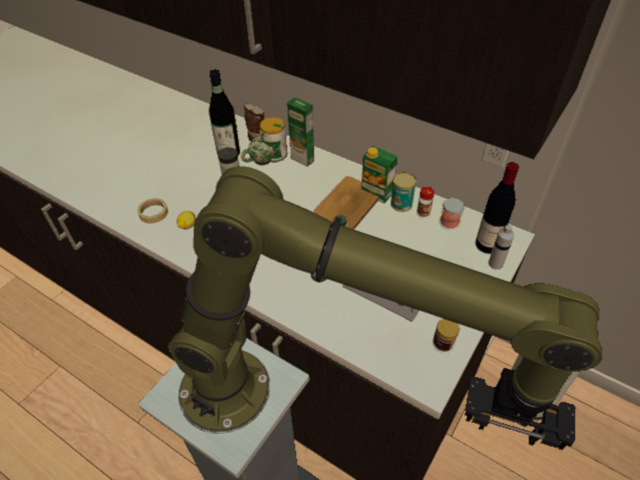

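View pics/top0.png

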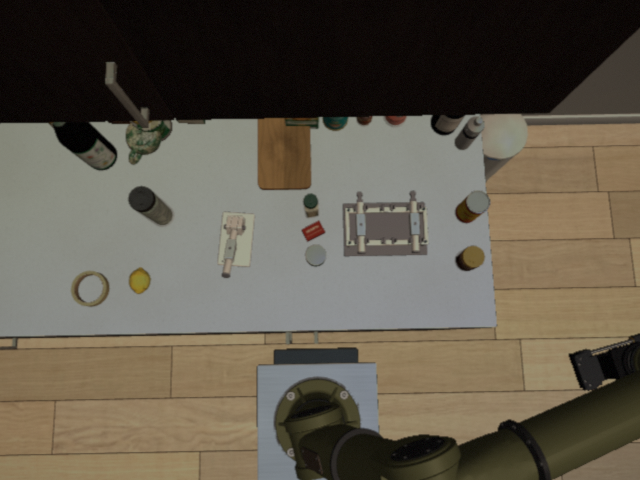

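The top view shows the dock with the stick at about (232,243), its plug end up at (234,222). The rack is at (386,228), with neighbour sticks at (360,225) and (415,225). Tin, matches and spice jar stand between dock and rack. In the scene view the arm hides both, so I'll enlarge the top view first.

Create h.py:
```python
import numpy as np, cv2
from bench import ctrl
def cam(n):
    m=ctrl.camera_model(n); f=240/np.tan(np.radians(m["vertical_fov"]/2))
    K=np.array([[f,0,m["cx"]],[0,f,m["cy"]],[0,0,1]]); R=cv2.Rodrigues(m["rvec"])[0]
    return K,R,np.array(m["tvec"])
def ray(n,p):
    K,R,t=cam(n); c=-R.T@t; d=R.T@np.linalg.solve(K,[p[0],p[1],1]); return c,d
def onz(n,p,z):
    c,d=ray(n,p); return c+d*(z-c[2])/d[2]
def proj(n,X):
    K,R,t=cam(n); return cv2.projectPoints(np.atleast_2d(np.float64(X)),cv2.Rodrigues(R)[0],t,K,None)[0][:,0]
def tri(pa,pb,a="top",b="scene"):
    Ps=[K@np.c_[R,t] for K,R,t in (cam(a),cam(b))]
    X=cv2.triangulatePoints(Ps[0],Ps[1],np.float64(pa).reshape(2,1),np.float64(pb).reshape(2,1)).ravel()
    return X[:3]/X[3]
def crop(n,x0,y0,w,h,s,img=None):
    i=ctrl.get_image(n)[:,:,::-1] if img is None else img
    return cv2.resize(i[y0:y0+h,x0:x0+w],None,fx=s,fy=s,interpolation=cv2.INTER_CUBIC)
```

Run:
```python
from h import *
i=cv2.imread("pics/top0.png")
cv2.imwrite("pics/c1.png",np.hstack([crop("top",212,205,44,76,5.5,i),crop("top",338,185,94,76,5.5,i)]))
print("cams",[ray(n,(320,240))[0] for n in("top","scene")])
for nm,p,z in [("stick plugend",(234,217),.06),("stick tail",(227,275),.11),("grip",(231,245),.082),("n1",(360,222),.06),("n2",(415,222),.06),("tin",(316,255),.039),("matches",(314,231),.016),("jar",(311,200),.125),("herbs",(140,195),.199),("lemon",(139,281),.03),("salt",(478,202),.121),("ghee",(472,257),.087)]:
    print(nm,onz("top",p,z).round(3),"scene px",proj("scene",onz("top",p,z)).round(0))
```

```text
cams [array([0.22429805, 0.00590443, 1.45464893]), array([-0.39021104, -0.57132097,  1.2681108 ])]
stick plugend [0.541 0.213 0.06 ] scene px [[280. 213.]]
stick tail [0.379 0.223 0.11 ] scene px [[244. 232.]]
grip [0.461 0.217 0.082] scene px [[263. 223.]]
n1 [ 0.52  -0.125  0.06 ] scene px [[369. 261.]]
n2 [ 0.517 -0.272  0.06 ] scene px [[414. 283.]]
tin [ 0.437 -0.005  0.039] scene px [[319. 267.]]
matches [ 0.507 -0.001  0.016] scene px [[331. 256.]]
jar [0.567 0.005 0.125] scene px [[340. 219.]]
herbs [0.569 0.422 0.199] scene px [[228. 151.]]
lemon [0.377 0.472 0.03 ] scene px [[186. 219.]]
salt [ 0.554 -0.426  0.121] scene px [[475. 285.]]
ghee [ 0.416 -0.41   0.087] scene px [[446. 326.]]
```

View pics/c1.png

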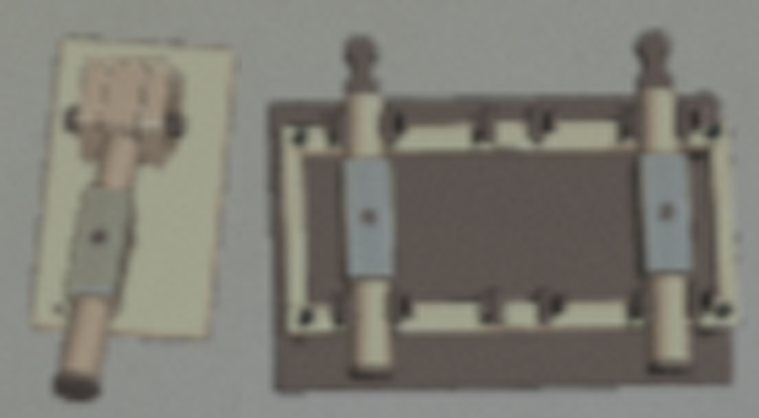

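Crop c1 shows dark screws in the middle of all three grips: the stick's at crop (98,237), i.e. image px (229.8,248), and the neighbours' at crop (368,215) and (667,211). The clip pairs for the free place are at crop (485–540,125) and (490–547,303). The tool can only yaw, so after pulling I'll lay the stick flat on the worktop and regrip it level. Now I'll move the arm to clear the scene view.

```bash
cat >> h.py <<'E'
def go(x,y,z,yaw):
    s=ctrl.get_state(); R=cv2.Rodrigues(s["tool_rot"])[0]
    d=R.T@(np.array([x,y,z])-s["position"]); y0=np.arctan2(R[1,0],R[0,0])
    t=-((yaw-y0+np.pi/2)%np.pi-np.pi/2)
    print("rows d",d.round(4),"turn",round(t,4),"dist",round(np.linalg.norm(d),3),"tilt",R[:,2].round(4),"yaw",round(y0,4),"pos",s["position"].round(4),"t",s["time"])
E
python3 - <<'E'
from h import *
go(.5,-.28,.32,-.06)
go(.461,.12,.32,-.06)
E
```

```text
rows d [ 0.4153 -0.2548 -0.098 ] turn 0.3098 dist 0.497 tilt [-5.0e-04  1.6e-03 -1.0e+00] yaw 0.2498 pos [ 0.1605 -0.6294  0.2216] t 0.1
rows d [ 0.4764 -0.652  -0.0974] turn 0.3098 dist 0.813 tilt [-5.0e-04  1.6e-03 -1.0e+00] yaw 0.2498 pos [ 0.1605 -0.6294  0.2216] t 0.1
```

```bash
python3 inch.py '0 0 -0.05 0 1; 0 0 -0.098 0 1; 0.415 -0.255 -0.098 0.31 1; 0.415 -0.255 -0.098 0.31 1; 0.415 -0.255 -0.098 0.31 1; 0.415 -0.255 -0.098 0.31 1; 0.415 -0.255 -0.098 0.31 1; 0.415 -0.255 -0.098 0.31 1; 0.415 -0.255 -0.098 0.31 1; 0.415 -0.255 -0.098 0.31 1; 0.415 -0.255 -0.098 0.31 1; 0.415 -0.255 -0.098 0.31 1; 0.415 -0.255 -0.098 0.31 1; 0.415 -0.255 -0.098 0.31 1; 0.415 -0.255 -0.098 0.31 1; 0.415 -0.255 -0.098 0.31 1'
python3 - <<'E'
from h import *
cv2.imwrite("pics/s1.png",ctrl.get_image("scene")[:,:,::-1])
go(.43,.22,.32,-.06)
E
```

```text
time: 1.7
position: [0.4985, -0.282, 0.3204]
tool_rot: [3.14, -0.1, -0.001]
ft_force: [-0.1, -0.2, -0.5]
grip_width: 1.001
grip_force: 0.0
rows d [-1.002e-01 -4.964e-01  3.000e-04] turn -0.0032 dist 0.506 tilt [-4.e-04 -4.e-04 -1.e+00] yaw -0.0632 pos [ 0.4987 -0.2818  0.3205] t 1.75
```

View pics/s1.png

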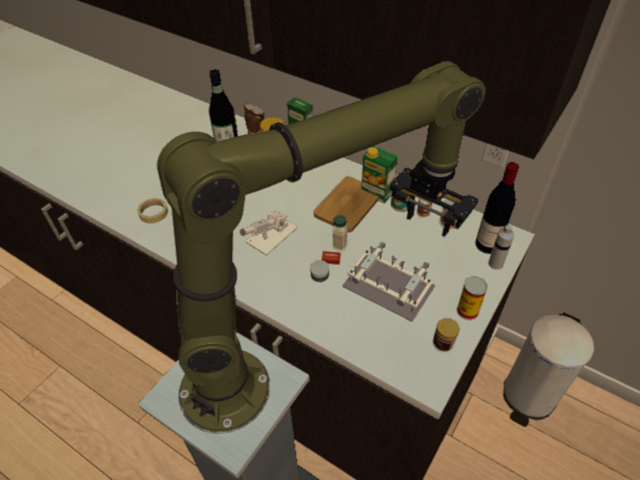

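The scene view now shows both the dock at (268,230) and the rack at (390,280) unobstructed. I'll enlarge both.

Run:
```python
from h import *
i=cv2.imread("pics/s1.png")
cv2.imwrite("pics/c2.png",np.hstack([crop("",236,205,64,84,5,i),crop("",342,237,95,84,5,i)]))
```

```text
(no output)
```

View pics/c2.png

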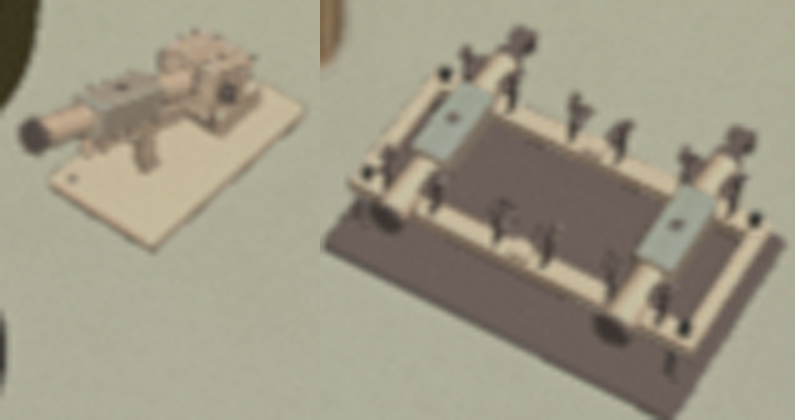

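Crop c2 shows the screws at stick crop (122,87) and neighbours crop (452,118) and (677,225). The stick's end cap is at (37,136). I'll refine these dark blobs and triangulate.

Run:
```python
from h import *
def blob(img,p,r):
    g=cv2.cvtColor(img,cv2.COLOR_BGR2GRAY).astype(float)
    x,y=[int(round(v)) for v in p]; w=g[y-r:y+r+1,x-r:x+r+1]
    k=np.clip(np.percentile(w,60)-w-4,0,None); Y,X=np.mgrid[y-r:y+r+1,x-r:x+r+1]
    return np.array([(k*X).sum(),(k*Y).sum()])/k.sum()
T=cv2.imread("pics/top0.png");S=cv2.imread("pics/s1.png")
t=lambda u,v,ox,oy,s:((u+.5)/s-.5+ox,(v+.5)/s-.5+oy)
P={"grip":(t(98,237,212,205,5.5),t(122,87,236,205,5),2),
"tail":(t(75,385,212,205,5.5),t(37,136,236,205,5),0),
"n1":(t(368-242,215,338,185,5.5),t(132,118,342,237,5),2),
"n2":(t(667-242,211,338,185,5.5),t(357,225,342,237,5),2)}
X={}
for n,(a,b,r) in P.items():
    A,B=(blob(T,a,r),blob(S,b,r)) if r else map(np.array,(a,b))
    X[n]=tri(A,B); e=[proj("top",X[n])[0]-A,proj("scene",X[n])[0]-B]
    print(n,np.round(a,1),A.round(1),np.round(b,1),B.round(1),X[n].round(4),"err",np.round(e,2).tolist(), "raw",tri(a,b).round(4))
d=X["n2"]-X["n1"];print("spacing",np.linalg.norm(d),"free",(X["n1"]+X["n2"])/2,"yaw",np.arctan2(d[0],-d[1])*-1, np.arctan2(d[1],d[0])+np.pi/2)
d=X["grip"]-X["tail"];print("grip-tail",d,np.linalg.norm(d))
# top-only with known heights
for p,z in ((P["grip"][0],.094),):print(onz("top",p,z))
for n in("n1","n2"):print(onz("top",P[n][0],.073),onz("scene",P[n][1],.073))
# dock yaw by foot: edges in top crop
e=[onz("top",t(*q,212,205,5.5),.008) for q in((35,325),(62,38),(210,335),(236,45))];print(np.round(e,3),[np.arctan2(*(e[k+1]-e[k])[[1,0]]) for k in(0,2)])
for q in((84,240,112,240),):pass
for a,b in(((371,320),(365,110)),((672,310),(657,100))):
    u=[onz("top",t(q[0]-242,q[1],338,185,5.5),.06) for q in(a,b)];print("nb yaw",np.arctan2(*(u[1]-u[0])[[1,0]]))
```

```text
grip [229.4 247.7] [229.4 247.6] [260. 222.] [259.8 221.9] [0.4523 0.2203 0.0918] err [[-0.14, 0.14], [0.16, -0.02]] raw [0.4525 0.2203 0.091 ]
tail [225.2 274.6] [225.2 274.6] [243.  231.8] [243.  231.8] [0.3809 0.2272 0.1079] err [[0.14, -0.13], [-0.16, 0.02]] raw [0.3809 0.2272 0.1079]
n1 [360.5 223.7] [360.6 224. ] [368.  260.2] [368. 260.] [ 0.5121 -0.1249  0.0725] err [[-0.07, 0.07], [0.09, -0.02]] raw [ 0.5132 -0.1247  0.0705]
n2 [414.9 223. ] [414.7 223.1] [413.  281.6] [412.8 281.5] [ 0.512  -0.2692  0.0717] err [[-0.0, 0.0], [0.01, -0.0]] raw [ 0.5123 -0.2697  0.0712]
spacing 0.14432435118749407 free [ 0.51204977 -0.19705377  0.07210116] yaw 0.0010983826804264495 -0.0010983826804265018
grip-tail [ 0.07137184 -0.00696735 -0.0161174 ] 0.07350002898293949
[0.4521575  0.21962208 0.094     ]
[ 0.51302947 -0.12487779  0.073     ] [ 0.51097813 -0.12534827  0.073     ]
[ 0.51197773 -0.26936186  0.073     ] [ 0.51087661 -0.27006021  0.073     ]
[[0.423 0.264 0.008]
 [0.569 0.252 0.008]
 [0.416 0.177 0.008]
 [0.564 0.164 0.008]] [np.float64(-0.08207550204522726), np.float64(-0.08840490496897507)]
nb yaw -0.00871949164363009
nb yaw 0.015052665993048385
```

Everything checks out: the neighbours are 144.3 mm apart with grip tops at 72 mm, and the screw top is at 92 mm (about 94 expected). The free place is (0.512, -0.197) with yaw about 0. The grip middle is about (0.447, 0.221, 0.081) with yaw about -0.088. Next I'll hover over the dock.

```bash
python3 -c "
from h import *
go(.447,.2208,.18,-.088)"
```

```text
rows d [-0.0833 -0.4984  0.1403] turn 0.0248 dist 0.524 tilt [-4.e-04 -4.e-04 -1.e+00] yaw -0.0632 pos [ 0.4987 -0.2818  0.3205] t 1.75
```

```bash
python3 inch.py '-0.0833 -0.4984 0 0.025 1;-0.0833 -0.4984 0 0.025 1;-0.0833 -0.4984 0 0.025 1;-0.0833 -0.4984 0 0.025 1;-0.0833 -0.4984 0 0.025 1;-0.0833 -0.4984 0 0.025 1;-0.0833 -0.4984 0 0.025 1;-0.0833 -0.4984 0 0.025 1;-0.0833 -0.4984 0 0.025 1;-0.0833 -0.4984 0 0.025 1;-0.0833 -0.4984 0 0.025 1;-0.0833 -0.4984 0 0.025 1;-0.0833 -0.4984 0.05 0.025 1;-0.0833 -0.4984 0.09 0.025 1;-0.0833 -0.4984 0.12 0.025 1;-0.0833 -0.4984 0.14 0.025 1;-0.0833 -0.4984 0.14 0.025 1;-0.0833 -0.4984 0.14 0.025 1'; python3 -c "
from h import *
go(.447,.2208,.064,-.088)"
```

```text
time: 3.55
position: [0.4475, 0.2206, 0.1809]
tool_rot: [3.138, -0.139, 0.0]
ft_force: [-0.3, 0.4, 0.7]
grip_width: 1.001
grip_force: 0.0
rows d [-0.0005 -0.0002  0.1169] turn -0.0003 dist 0.117 tilt [ 1.e-04 -5.e-04 -1.e+00] yaw -0.0883 pos [0.4475 0.2206 0.1809] t 3.55
```

```bash
python3 inch.py '0 0 0.03 0 1;0 0 0.06 0 1;0 0 0.09 0 1;0 0 0.11 0 1;0 0 0.117 0 1;0 0 0.117 0 1;0 0 0.117 0 1;0 0 0.117 0 0;0 0 0.117 0 0;0 0 0.117 0 0;0 0 0.117 0 0;0 0 0.117 0 0;0 0 0.117 0 0;0 0 0.117 0 0;0 0 0.117 0 0' 60; python3 -c "
from h import *
go(.447,.2208,.064,-.088)"
```

```text
time: 5.05
position: [0.4465, 0.2223, 0.0635]
tool_rot: [3.139, -0.134, -0.0]
ft_force: [0.2, 0.2, -0.6]
grip_width: 0.357
grip_force: 0.0
rows d [ 0.0006  0.0015 -0.0005] turn 0.0029 dist 0.002 tilt [-1.e-04 -1.e-04 -1.e+00] yaw -0.0851 pos [0.4465 0.2223 0.0635] t 5.05
```

```bash
python3 inch.py '0 0 0 0 0;0 0 0 0 0;0 0 0 0 0;0 0 0 0 0;0 0 0 0 0;0 0 0 0 0' 60; python3 -c "
from h import *
go(.447,.2208,.064,-.088)"
```

```text
time: 5.65
position: [0.4463, 0.2219, 0.0635]
tool_rot: [3.138, -0.134, -0.001]
ft_force: [-2.6, -1.7, 2.1]
grip_width: 0.274
grip_force: 60.0
rows d [ 0.0008  0.0011 -0.0005] turn 0.0026 dist 0.001 tilt [-6.e-04 -8.e-04 -1.e+00] yaw -0.0854 pos [0.4463 0.2219 0.0635] t 5.65
```

```bash
python3 inch.py '-0.0037 0 -0.0016 0 0;-0.0073 0 -0.0033 0 0;-0.011 0 -0.0049 0 0;-0.0146 0 -0.0065 0 0;-0.0183 0 -0.0082 0 0;-0.0228 0 -0.0102 0 0;-0.0274 0 -0.0122 0 0;-0.032 0 -0.0143 0 0;-0.0365 0 -0.0163 0 0;-0.0411 0 -0.0184 0 0;-0.0457 0 -0.0204 0 0;-0.0457 0 -0.0204 0 0'
python3 - <<'E'
from h import *
a=crop("top",205,200,60,90,5); b=crop("scene",220,195,84,90,5)
cv2.imwrite("pics/c3.png",np.hstack([a,b])); go(.45,.08,.2,0)
E
```

```text
time: 6.85
position: [0.4006, 0.2265, 0.0842]
tool_rot: [3.138, -0.133, 0.001]
ft_force: [-0.0, -0.3, -0.6]
grip_width: 0.266
grip_force: 60.0
rows d [ 0.0612  0.1415 -0.1159] turn -0.0851 dist 0.193 tilt [ 4.e-04 -2.e-04 -1.e+00] yaw -0.0851 pos [0.4011 0.2262 0.084 ] t 6.95
```

View pics/c3.png

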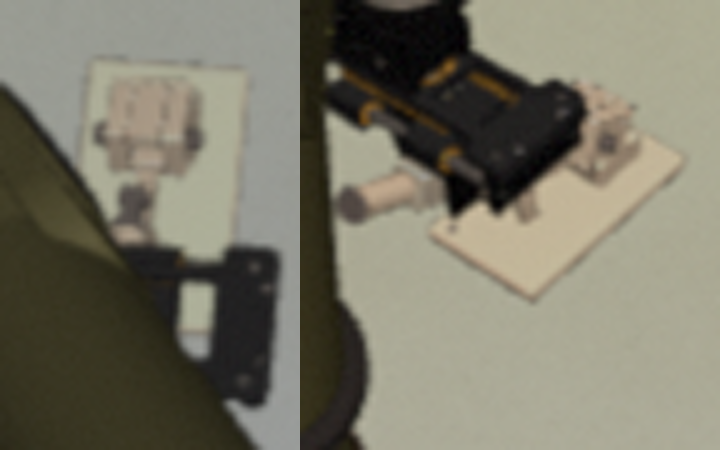

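The picture shows the plug fully out of the socket: plug at crop (130,205), socket front at (150,165). Now I'll lift, go to the free worktop spot, and lower until just above touching.

```bash
python3 inch.py '0 0 -0.04 0 0;0 0 -0.08 0 0;0 0 -0.1 0 0;0.061 0.1415 -0.1 -0.085 0;0.061 0.1415 -0.1 -0.085 0;0.061 0.1415 -0.1 -0.085 0;0.061 0.1415 -0.1 -0.085 0;0.061 0.1415 -0.1 -0.085 0;0.061 0.1415 -0.06 -0.085 0;0.061 0.1415 -0.03 -0.085 0;0.061 0.1415 0 -0.085 0;0.061 0.1415 0.03 -0.085 0;0.061 0.1415 0.045 -0.085 0;0.061 0.1415 0.05 -0.085 0;0.061 0.1415 0.05 -0.085 0;0.061 0.1415 0.05 -0.085 0'
python3 - <<'E'
from h import *
go(.45,.08,.004,0)
E
```

```text
time: 8.55
position: [0.4505, 0.0809, 0.0349]
tool_rot: [-3.141, -0.001, -0.002]
ft_force: [-0.3, -0.0, -1.0]
grip_width: 0.269
grip_force: 60.0
rows d [-0.0005  0.001   0.0309] turn 0.0009 dist 0.031 tilt [ 1.6e-03  3.0e-04 -1.0e+00] yaw 0.0009 pos [0.4505 0.0809 0.0349] t 8.55
```

```bash
python3 inch.py '0 0 0 0 0;0 0 0 0 0;0 0 0.003 0 0;0 0 0.006 0 0;0 0 0.009 0 0;0 0 0.012 0 0;0 0 0.015 0 0;0 0 0.018 0 0;0 0 0.021 0 0;0 0 0.024 0 0;0 0 0.027 0 0;0 0 0.029 0 0;0 0 0.029 0 0;0 0 0.029 0 0.33;0 0 0.029 0 0.4;0 0 0.029 0 0.5;0 0 0.029 0 0.5;0 0 0.029 0 0.5;0 0 0.029 0 0.5' 6;python3 - <<'E'
from h import *
a=crop("top",235,190,90,90,4); b=crop("scene",250,195,90,90,4)
cv2.imwrite("pics/c4.png",np.hstack([a,b])); go(.45,.08,.004,0)
E
```

```text
time: 10.45
position: [0.4498, 0.08, 0.0049]
tool_rot: [3.141, -0.0, 0.0]
ft_force: [0.1, -0.2, 0.4]
grip_width: 0.501
grip_force: 0.0
rows d [0.0002 0.     0.0009] turn -0.0002 dist 0.001 tilt [-0.e+00 -1.e-04 -1.e+00] yaw -0.0002 pos [0.4498 0.08   0.0049] t 10.55
```

View pics/c4.png

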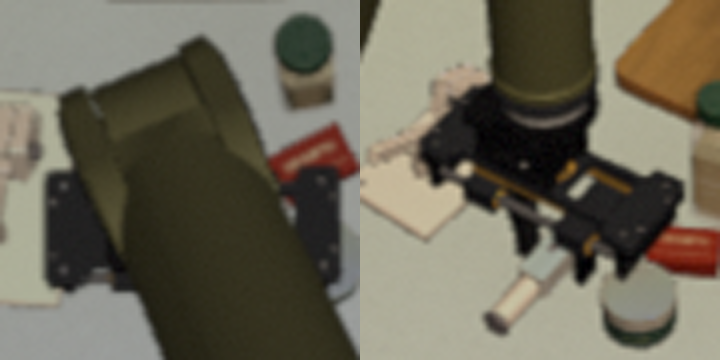

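The stick lies flat on the worktop between the fingers, tail cap at scene crop (494,325). I'll work out where its middle is relative to the tool.

Run:
```python
from h import *
p=((494-360+.5)/4-.5+250,(325.5)/4-.5+195)
print(p,onz("scene",p,.013)+[.076,0,0])
q=((545-360+.5)/4-.5+250,(262.5)/4-.5+195) # grip near end top middle
print(onz("scene",q,.026)+[.03,0,0])
```

```text
(283.125, 275.875) [0.44420455 0.07908705 0.013     ]
[0.45996689 0.07533538 0.026     ]
```

```bash
python3 inch.py '-0.005 0 0.002 0 0.5;-0.005 0 0.002 0 0.5;-0.005 0 0.002 0 0;-0.005 0 0.002 0 0;-0.005 0 0.002 0 0;-0.005 0 0.002 0 0;-0.005 0 0.002 0 0;-0.005 0 0.002 0 0;-0.005 0 0.002 0 0;-0.005 0 0.002 0 0' 60;python3 - <<'E'
from h import *
go(.508,-.197,.2,0)
E
```

```text
time: 11.55
position: [0.4449, 0.08, 0.003]
tool_rot: [3.141, -0.0, 0.0]
ft_force: [0.7, -0.1, 0.3]
grip_width: 0.272
grip_force: 60.0
rows d [ 0.0632  0.2771 -0.197 ] turn -0.0001 dist 0.346 tilt [ 2.e-04 -1.e-04 -1.e+00] yaw -0.0001 pos [0.4449 0.08   0.003 ] t 11.55
```

```bash
python3 inch.py '0 0 -0.04 0 0;0 0 -0.08 0 0;0 0 -0.13 0 0;0 0 -0.18 0 0;0 0 -0.2 0 0;0.067 0.277 -0.2 0 0;0.067 0.277 -0.2 0 0;0.067 0.277 -0.2 0 0;0.067 0.277 -0.2 0 0;0.067 0.277 -0.2 0 0;0.067 0.277 -0.2 0 0;0.067 0.277 -0.2 0 0;0.067 0.277 -0.2 0 0;0.067 0.277 -0.15 0 0;0.067 0.277 -0.12 0 0;0.067 0.277 -0.1 0 0;0.067 0.277 -0.1 0 0;0.067 0.277 -0.1 0 0';python3 - <<'E'
from h import *
a=crop("top",335,175,100,100,4); b=crop("scene",345,220,100,100,4)
cv2.imwrite("pics/c5.png",np.hstack([a,b])); go(.512,-.197,.05,0)
E
```

```text
time: 13.35
position: [0.512, -0.1955, 0.1035]
tool_rot: [-3.141, -0.003, -0.0]
ft_force: [-0.1, -0.5, -0.8]
grip_width: 0.269
grip_force: 60.0
rows d [-0.0012  0.0003  0.0548] turn 0.0009 dist 0.055 tilt [ 0.0027 -0.0012 -1.    ] yaw 0.0009 pos [ 0.513  -0.1966  0.1048] t 13.45
```

View pics/c5.png

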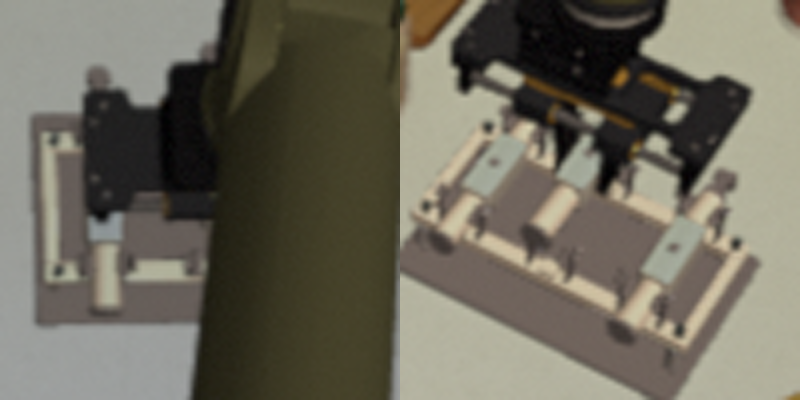

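The stick hangs over the middle place, tail cap at scene crop (538,235). I'll compare that with the predicted pixel.

Run:
```python
from h import *
p=((138.5)/4-.5+345,235.5/4-.5+220);s=ctrl.get_state()["position"]
print(p,proj("scene",s+[-.077,0,.010]))
for dz in(0,.01,.02):print(onz("scene",p,s[2]+dz)-s)
```

```text
(379.125, 278.375) [[377.85585531 279.06209614]]
[-6.58911316e-02  1.48607365e-03  1.38777878e-17]
[-0.07308883 -0.00174781  0.01      ]
[-0.08028652 -0.0049817   0.02      ]
```

Prediction and picture agree within about 1.5 px (3 mm). I'll lower to first contact, then press in small steps while watching the force.

```bash
python3 inch.py '-0.001 0 0.01 0 0;-0.001 0 0.02 0 0;-0.001 0 0.027 0 0;-0.001 0 0.033 0 0;-0.001 0 0.036 0 0;-0.001 0 0.036 0 0;-0.001 0 0.036 0 0;-0.001 0 0.036 0 0';python3 - <<'E'
from h import *
go(.512,-.197,.05,0)
E
```

```text
time: 14.25
position: [0.511, -0.1971, 0.0673]
tool_rot: [3.141, -0.0, 0.001]
ft_force: [-0.1, 0.5, -0.9]
grip_width: 0.27
grip_force: 60.0
rows d [ 0.001  -0.0001  0.0173] turn -0.0002 dist 0.017 tilt [ 6.e-04 -4.e-04 -1.e+00] yaw -0.0002 pos [ 0.511  -0.1971  0.0673] t 14.25
```

```bash
python3 inch.py '0 0 0.002 0 0;0 0 0.004 0 0;0 0 0.006 0 0;0 0 0.008 0 0;0 0 0.008 0 0;0 0 0.008 0 0';  python3 inch.py '0 0 0.002 0 0;0 0 0.004 0 0;0 0 0.004 0 0;0 0 0.004 0 0'
```

```text
time: 14.85
position: [0.5112, -0.1967, 0.0594]
tool_rot: [3.142, -0.0, 0.001]
ft_force: [-0.2, 2.0, 4.7]
grip_width: 0.271
grip_force: 60.0
time: 15.25
position: [0.5112, -0.1967, 0.0559]
tool_rot: [3.141, -0.0, 0.001]
ft_force: [-2.1, 2.0, 8.8]
grip_width: 0.272
grip_force: 60.0
```

```bash
python3 inch.py '0 -0.0005 0.001 0 0;0 -0.0005 0.001 0 0;0 -0.0005 0.002 0 0;0 -0.0005 0.002 0 0;0 -0.0005 0.002 0 0'; python3 inch.py '0 0 0.001 0 0;0 0 0.001 0 0;0 0 0.001 0 0'
```

```text
time: 15.75
position: [0.5113, -0.1967, 0.0542]
tool_rot: [3.141, -0.0, 0.001]
ft_force: [-1.5, 2.6, 10.4]
grip_width: 0.272
grip_force: 60.0
time: 16.05
position: [0.5112, -0.1968, 0.0533]
tool_rot: [3.141, -0.0, 0.001]
ft_force: [-2.5, 1.7, 10.1]
grip_width: 0.267
grip_force: 60.0
```

```bash
python3 inch.py '0 -0.0005 0.001 0 0;0 -0.0005 0.001 0 0;0 -0.0005 0.001 0 0'; python3 inch.py '0 0 0.001 0 0;0 0 0.001 0 0;0 0 0.001 0 0'; python3 inch.py '0 0 0.001 0 0;0 0 0.001 0 0;0 0 0.001 0 0'
```

```text
time: 16.35
position: [0.5113, -0.1968, 0.0525]
tool_rot: [3.14, -0.001, 0.002]
ft_force: [-2.6, 1.2, 11.0]
grip_width: 0.269
grip_force: 60.0
time: 16.65
position: [0.5113, -0.1968, 0.0516]
tool_rot: [3.14, -0.001, 0.002]
ft_force: [-3.4, 1.1, 11.2]
grip_width: 0.275
grip_force: 60.0
time: 16.95
position: [0.5113, -0.1968, 0.0507]
tool_rot: [3.14, -0.001, 0.002]
ft_force: [-3.3, 1.3, 12.7]
grip_width: 0.276
grip_force: 60.0
```

```bash
python3 inch.py '0 0 0.001 0 0;0 0 0.001 0 0;0 0 0.001 0 0'; python3 inch.py '0 0 0.001 0 0;0 0 0.001 0 0;0 0 0.001 0 0'
```

```text
time: 17.25
position: [0.5113, -0.1968, 0.0498]
tool_rot: [3.14, -0.001, 0.002]
ft_force: [-3.2, 0.6, 13.0]
grip_width: 0.271
grip_force: 60.0
time: 17.55
position: [0.5115, -0.197, 0.049]
tool_rot: [3.139, -0.001, 0.002]
ft_force: [-3.7, 1.4, 12.9]
grip_width: 0.273
grip_force: 60.0
```

```bash
python3 inch.py '0 0 0.001 0 0;0 0 0.001 0 0;0 0 0.001 0 0'; python3 inch.py '0 0 0.0007 0 0;0 0 0.0007 0 0;0 0 0.0007 0 0'
```

```text
time: 17.85
position: [0.5115, -0.1971, 0.0481]
tool_rot: [3.139, -0.001, 0.002]
ft_force: [-3.4, 0.8, 13.0]
grip_width: 0.271
grip_force: 60.0
time: 18.15
position: [0.5117, -0.1971, 0.0475]
tool_rot: [3.139, -0.001, 0.003]
ft_force: [-3.0, 0.6, 14.0]
grip_width: 0.272
grip_force: 60.0
```

```bash
cat >> h.py <<'E'
def rail():
    S=cv2.cvtColor(cv2.imread("pics/s1.png"),cv2.COLOR_BGR2GRAY).astype(np.float32)
    J=np.mean([cv2.cvtColor(ctrl.get_image("scene"),cv2.COLOR_RGB2GRAY) for _ in range(2)],0).astype(np.float32)
    for X in((.512,-.2695,.073),(.49,-.2695,.073),(.512,-.125,.073),(.47,-.125,.07)):
        u,v=proj("scene",X)[0].astype(int); px=(proj("scene",np.array(X)-[0,0,.01])-proj("scene",X))[0]
        t=cv2.resize(S[v-6:v+7,u-6:u+7],None,fx=8,fy=8,interpolation=cv2.INTER_CUBIC)
        w=cv2.resize(J[v-8:v+18,u-10:u+11],None,fx=8,fy=8,interpolation=cv2.INTER_CUBIC)
        _,c,_,l=cv2.minMaxLoc(cv2.matchTemplate(w,t,cv2.TM_CCOEFF_NORMED))
        d=np.array(l)/8-[4,2]; print("shift",d,"px/10mm",px.round(2),"sink mm",round(d@px/(px@px)*10,1),"corr",round(c,2))
E
python3 -c "
from h import *
rail()"
```

```text
shift [-3.     7.625] px/10mm [-0.41  2.18] sink mm 36.3 corr 0.73
shift [-0.625  3.625] px/10mm [-0.39  2.17] sink mm 16.7 corr 0.99
shift [-3.625  8.5  ] px/10mm [-0.18  2.21] sink mm 39.6 corr 0.67
shift [-0.125  3.625] px/10mm [-0.15  2.19] sink mm 16.5 corr 0.99
```

Rail sink measured in the picture is about 16.6 mm, which matches the force. The margin is 2.9 mm, so I'll use tiny steps.

```bash
python3 inch.py '0 0 0.0007 0 0;0 0 0.0007 0 0;0 0 0.0007 0 0'; python3 inch.py '0 0 0.0006 0 0;0 0 0.0006 0 0;0 0 0.0006 0 0';python3 -c "
from h import *
rail()"
```

```text
time: 18.55
position: [0.5123, -0.1968, 0.0459]
tool_rot: [3.14, -0.0, 0.005]
ft_force: [2.4, -0.1, 3.0]
grip_width: 0.275
grip_force: 60.0
time: 18.85
position: [0.5122, -0.1968, 0.0447]
tool_rot: [3.14, -0.0, 0.005]
ft_force: [4.5, -1.2, 4.7]
grip_width: 0.269
grip_force: 60.0
shift [-4.    8.25] px/10mm [-0.41  2.18] sink mm 39.9 corr 0.69
shift [-0.375  1.625] px/10mm [-0.39  2.17] sink mm 7.5 corr 0.87
shift [-4.     6.875] px/10mm [-0.18  2.21] sink mm 32.4 corr 0.63
shift [0.    1.125] px/10mm [-0.15  2.19] sink mm 5.1 corr 0.99
```

It snapped: the force dropped and the rail rose to about 6 mm down. I'll press lightly a little more.

```bash
python3 inch.py '0 0 0.0015 0 0;0 0 0.003 0 0;0 0 0.004 0 0;0 0 0.004 0 0;0 0 0.004 0 0';python3 -c "
from h import *
rail()"
```

```text
time: 19.45
position: [0.512, -0.1967, 0.0409]
tool_rot: [3.14, -0.001, 0.004]
ft_force: [4.8, -1.0, 6.7]
grip_width: 0.269
grip_force: 60.0
shift [-4.     8.875] px/10mm [-0.41  2.18] sink mm 42.6 corr 0.67
shift [-0.5   2.25] px/10mm [-0.39  2.17] sink mm 10.4 corr 0.86
shift [-4.   7.5] px/10mm [-0.18  2.21] sink mm 35.2 corr 0.63
shift [-0.125  1.875] px/10mm [-0.15  2.19] sink mm 8.6 corr 0.99
```

Seated: stick and seat heights agree. I'll relax the rail upwards, open halfway because the neighbours are close, and withdraw.

```bash
python3 inch.py '0 0 -0.003 0 0;0 0 -0.006 0 0;0 0 -0.0085 0 0;0 0 -0.0085 0 0;0 0 -0.0085 0 0';  python3 inch.py '0 0 0 0 0.35;0 0 0 0 0.45;0 0 0 0 0.5;0 0 0 0 0.5;0 0 0 0 0.5;0 0 0 0 0.5;0 0 -0.02 0 0.5;0 0 -0.05 0 0.5;0 0 -0.1 0 0.5;0 0 -0.15 0 0.5;0 0 -0.2 0 0.5;0 -0.2 -0.2 0 0.5;0 -0.3 -0.2 0 0.5;0 -0.3 -0.2 0 0.5;0 -0.3 -0.2 0 0.5;0 -0.3 -0.2 0 0.5;0 -0.3 -0.2 0 0.5;0 -0.3 -0.2 0 0.5;0 -0.3 -0.2 0 0.5;0 -0.3 -0.2 0 0.5'
python3 - <<'E'
from h import *
rail()
a=crop("top",335,180,100,90,4);b=crop("scene",342,237,95,90,4)
cv2.imwrite("pics/c6.png",np.hstack([a,b]))
E
```

```text
time: 20.05
position: [0.5105, -0.1966, 0.0481]
tool_rot: [3.141, -0.001, -0.0]
ft_force: [3.7, -3.4, 1.8]
grip_width: 0.268
grip_force: 60.0
time: 22.05
position: [0.5109, 0.1027, 0.2482]
tool_rot: [3.141, -0.003, -0.001]
ft_force: [1.3, 0.3, 0.1]
grip_width: 0.501
grip_force: 0.0
shift [0. 0.] px/10mm [-0.41  2.18] sink mm 0.0 corr 0.99
shift [0. 0.] px/10mm [-0.39  2.17] sink mm 0.0 corr 1.0
shift [0.    0.125] px/10mm [-0.18  2.21] sink mm 0.6 corr 0.99
shift [0. 0.] px/10mm [-0.15  2.19] sink mm 0.0 corr 1.0
```

View pics/c6.png

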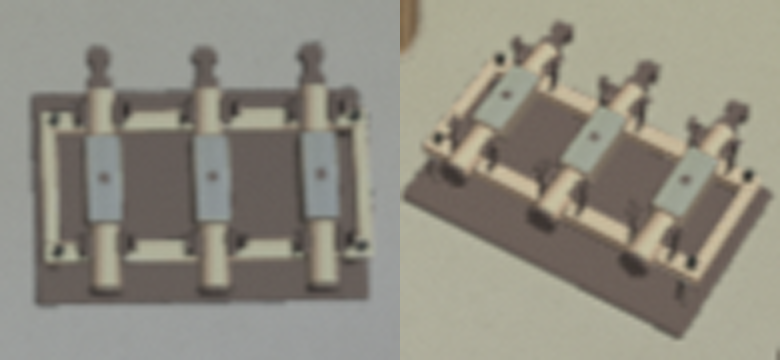

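The final picture shows the stick seated in line with its neighbours. Its screw at (212,176) top and (595,136) scene lies within 0.3 px of the neighbours' midpoint in both views, and the rail is up. Handing in.

```bash
python3 -c "
from bench import ctrl
print(ctrl.close_job())"
```

```text
the job is handed in; nothing more can be done
None
```

The stick was pulled from the dock and clipped fully home in the middle place with the rail back up and the gripper clear; I handed the job in at about 22 s, and no verdict was shown.

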